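# Lock the bur stand's plate with its push-on axle cap

### The job

Take the large steel push-on cap from the leather mat, set it open end down over the shaft of the rotary bur stand and press it straight down until its teeth have bitten and it sits tight on the shims on the plate's hub, so that the plate is held under light spring pressure. Press with feeling: do not crush the spring washer under the plate. Let go of the cap and leave everything else as it is.

Things in the scene. Friction and masses are not known exactly. Their poses are not given: they have to be found in the camera images.
- cap: Large push-on cap: plain steel cylinder, 26 mm diameter, 37 mm tall, flat closed top, thin dark band near its foot, 90 g; stands open end down on the mat. Origin: centre of its open underside; z up. Blind bore 13.5 mm wide, 33 mm deep; 10 to 12 mm above the mouth a ring of spring teeth leaves a 10 mm opening. On the shaft they drag with 4 to 8 N (to 10 N just before they pass the taper, then less) and so hold the cap where it is pressed to.
- plate: Stand's round aluminium plate, 120 mm diameter, 12 mm thick, white hub 32 mm wide, 12 mm high. Origin: centre of the hub's top; z up. On the hub lie brown shims, 29 mm wide, the stack 2 to 8 mm high, not known: the cap must sit on them. The plate rests on a spring washer: gives way from about 0.5 N, 16 N more per mm, stop at 3 mm. Over 12 N crushes it; press until 4 to 8 N above the teeth's drag.
- shaft_tip (a point): Centre of the upper end of the stand's plain steel shaft: 12 mm diameter, its last 10 mm tapered to 7.5 mm; the end stands 32 mm above the untouched hub. With the cap dropped on loosely, its underside is about 16 mm above the hub; the taper is passed at 12 mm.
- stand: The stand's round dark steel base, 110 mm diameter, 18 mm high, screwed to the bench. Origin: centre of its underside, under the shaft; z up. The hub's top lies 47 mm, the shaft's end 79 mm above it.
- mat: Brown leather mat, 160 x 200 x 3 mm, fixed to the bench, on which the large cap, small cap and bushing stand in a row along its y axis, in any order, 54 mm or more between centres. Origin: centre of its underside.
- small_cap: Bystander on the mat: a smaller closed steel cap, 18 mm diameter, 19 mm tall, does not fit the shaft. Origin: centre of its underside.
- bushing: Bystander on the mat: steel ring, 30 mm outside, 17 mm hole, 14 mm tall. Origin: centre of its underside.
- bur_block: Bystander: wooden block 60 x 130 x 30 mm with thin burs standing in it, up to 60 mm high. Origin: centre of its underside.
- hammer: Bystander: small hammer lying on the bench. Origin: on its underside, x towards the head.
- pliers: Bystander: black-handled pliers, 155 mm long, 12 mm high, lying. Origin: under the rivet.
- jar: Bystander: amber glass jar, 56 mm diameter, 60 mm tall. Origin: centre of its underside.
- crucible: Bystander: white ceramic dish, 64 mm diameter, 40 mm tall. Origin: centre of its underside.
Things that resemble listed ones, but are neither listed nor needed, are in the scene too. Of the things like the stand, leave any that is green or red; of the rest the smaller one is meant.

How it is judged:
On the way:
1. the cap is set over the shaft's end, upright, its teeth at the taper (z of cap in the frame of plate between 0.0105 and 0.019 m and horizontal distance between cap and plate below 0.003 m and angle between cap's own z axis and vertical below 0.15 rad), for 0.1 s.
At the end, for the whole second after the job is handed in: The cap sits on the shaft with its underside on the shims (no more than 9.5 mm above the hub), centred within 3 mm, upright within 0.1 rad, at rest, and still presses on them with more than 2 N by its teeth's bite alone (z of cap in the frame of plate below 0.0095 m and horizontal distance between cap and plate below 0.003 m and angle between cap's own z axis and vertical below 0.1 rad and contact force between cap and plate above 2 N and linear speed of cap below 0.01 m/s); the robot touches nothing.
It fails at once if the spring washer is crushed: the cap presses on the shims and plate with more than 12 N (contact force between cap and plate above 12 N).
It fails at once if the robot itself leans on the plate with more than 12 N (contact force between any of the fingers, the arm and plate above 12 N).
It fails at once if a bystander is moved by more than 20 mm (distance of any of small_cap, bushing, bur_block, hammer, pliers, jar, crucible from where it was at the start of the episode above 0.02 m).
It also fails if it takes over 59 s, if anything falls off the work surface, if the arm or the gripper's body presses on something with over 40 N, if the wrist force passes 120 N, or if a joint passes its speed limit or range.

### The arm

A 6-joint arm with a two-finger parallel gripper is mounted at the origin on the work surface. World frame = base frame: x ahead of the robot, y to its left, z up, the work surface at z = 0. Lengths are in m, angles in rad, forces in N, time in s.
With the tool pointing down it reaches from about 0.275 to 0.75 m from the base axis. Payload 10.2 kg.
Tool frame: the origin (TCP) lies midway between the tips of the shut fingers; the grasp point (between the pads) lies 19 mm behind it (env.hold_point_z is the distance from the TCP to the grasp point, in m); x points along the fingers, z is the direction in which the jaws open and shut, and the axes are right-handed (so a half turn about x gives the same grasp; the last joint's range is limited). The gripper opens to 85 mm and grips with 20 to 120 N. Pads are 22 mm wide; open, the fingers measure 114 mm over their backs; the gripper's body (76 mm by 85 mm) begins 54 mm behind the grasp point. The pads swing forward as they close: fully open they stand 13 mm farther back than shut.
Start: joints at [0.994, 0.313, 1.498, -0, 1.331, -0.223], TCP at [0.182, 0.492, 0.231] pointing down, gripper open.
Joint ranges: [-2.94, 2.94], [-0.97, 2.17], [0.19, 2.56], [-1.23, 4.37], [0.02, 3.11], [-2.88, 2.88]. Speed limits (rad/s): [2.39, 2.39, 3.01, 3.14, 3.14, 3.14].

### API

Orientations are given as a unit quaternion [x, y, z, w].
In Python, from bench import env, kinematics, monitor, eyes, job gives the robot as it stands. The module is installed in compiled form; this text tells all that it offers. Calls block until the motion is done:
- env.reach(position, orientation): joint-space move of the TCP to a pose.
- env.movel(position, velocity=0.15, frame=None, guard=None): straight line of the TCP; frame=None keeps the orientation; velocity is the mean speed in m/s. With guard (N) it stops when the force on the tool has changed by that much, and returns True; else False.
- env.set_joints(angles): joint-space move.
- env.release() and env.close_gripper(effort=None): open the fingers fully, or close them until they stop; effort is the grip in N (None keeps the last).
- env.hold(seconds).
- kinematics.ik(position, orientation): joint angles nearest the present ones, or None.
- monitor.sense(): the state.
- eyes.grab_frame(name): name is "scene" or "top" or "wrist"; returns a dict with "frame" (480x640x3 uint8, red, green, blue), "mtx" (3x3 intrinsics, pixels), "view" (4x4, takes a point from world to camera coordinates). Camera axes: x right, y down, z forward; pixel columns grow to the right and rows downward; lengths in m; the calibration is good to about 2 mm. The wrist camera is an equidistant fisheye: a pixel r from the principal point sees the ray r / f radians off the axis. A picture is of the moment at which its call begins. There is no depth.
A pose or a line that the arm cannot do raises env.MotionError and nothing moves.
- job.hand_in(): hands the job in, once; it reports no verdict.
The state is a dict: "clock": time; "joints": joint angles; "qvel": joint speeds; "joint_efforts": joint torques, N m; "position": TCP position; "ee_rot": TCP orientation; "contact_force": force on the tool from outside, world axes, zero at the start; "ft_torque": the same for the moment, N m; "finger_gap": opening from 0.0 (shut) to 1.0 (fully open).
Only numpy, scipy, OpenCV 4.12 (cv2) and the standard library are available. Lean on these libraries where they do the work, as an engineer would, in place of code of your own. Each camera call takes 0.05 s, during which the arm holds its last target. There are 200 camera calls.

## Working session

There is one attempt and no reset: what is moved stays moved. The work goes in short steps, each a Python script; the robot and the scene stay as the last script left them, time stands still between calls to the robot, and variables do not carry over. Pictures are saved under pics/ and viewed, about 8 in all and at most 12, crops included, and the job is handed in when it is done.

```bash
mkdir -p pics; python3 - <<'E'
from bench import env, kinematics, monitor, eyes, job
import cv2, pickle, numpy as np
for n in ("scene","top","wrist"):
    f=eyes.grab_frame(n); pickle.dump(f,open(f"pics/{n}0.pkl","wb")); cv2.imwrite(f"pics/{n}0.png",f["frame"][:,:,::-1])
    print(n,f["mtx"].tolist(),np.round(f["view"],4).tolist())
s=monitor.sense(); print(s); print(env.hold_point_z)
E
```

```text
scene [[569.6447669486879, 0.0, 321.3166111556562], [0.0, 569.6447669486879, 231.80789898993396], [0.0, 0.0, 1.0]] [[-0.0016, 0.9998, 0.02, -0.0125], [0.6083, 0.0168, -0.7935, -0.2332], [-0.7937, 0.0109, -0.6082, 1.6953], [0.0, 0.0, 0.0, 1.0]]
top [[583.465845588778, 0.0, 325.28041641525516], [0.0, 583.465845588778, 250.4358728837239], [0.0, 0.0, 1.0]] [[-0.0303, -0.9995, 0.0035, -0.0038], [-0.9962, 0.0299, -0.0814, 0.4941], [0.0812, -0.0059, -0.9967, 1.4026], [0.0, 0.0, 0.0, 1.0]]
wrist [[371.64829954431775, 0.0, 325.77225808127287], [0.0, 371.64829954431775, 233.96926960258912], [0.0, 0.0, 1.0]] [[0.3463, 0.9381, -0.0002, -0.5242], [0.9012, -0.3326, 0.2779, -0.0373], [0.2607, -0.0965, -0.9606, 0.3788], [0.0, 0.0, 0.0, 1.0]]
{'clock': 0.15, 'joints': array([ 9.93622322e-01,  3.13325774e-01,  1.49825019e+00,  7.92806841e-06,
        1.33100349e+00, -2.23421390e-01]), 'qvel': array([ 0.00024708, -0.00242418, -0.00260222, -0.00265869,  0.00014645,
       -0.00070633]), 'joint_efforts': array([ 1.59622476e-03, -4.12368107e+01, -2.59793222e+01, -2.19203084e-04,
        3.29648989e-03,  2.99503893e-05]), 'position': array([0.18178435, 0.49232074, 0.230869  ]), 'ee_rot': array([-0.40434926,  0.58050147,  0.40409219,  0.57985276]), 'contact_force': array([0.62050566, 0.30732464, 0.08313262]), 'ft_torque': array([-0.004102  ,  0.02623107,  0.00185076]), 'finger_gap': 0.9968737001789911}
0.0187
```

View pics/top0.png

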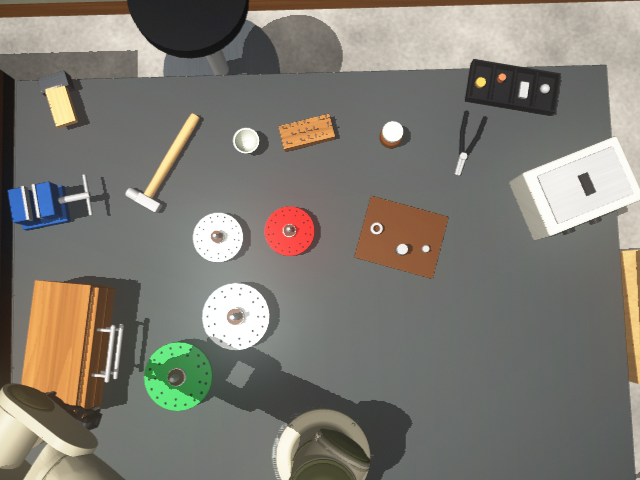

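View pics/scene0.png

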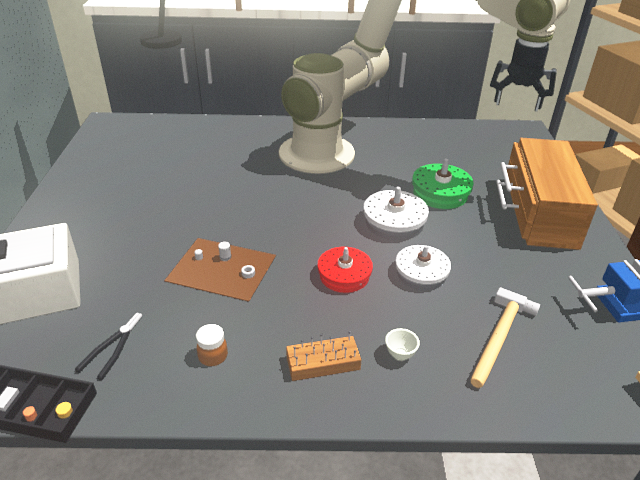

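Top view: the stand candidates are white (218,237), a bigger white (236,316), red (290,231) and green (178,376). The smaller of the uncoloured two is (218,237), about 50 px ≈ 120 mm across. On the mat are the bushing (376,228), the large cap (403,249) and the small cap (426,249). I'll confirm these in one enlarged crop and compute positions.

```bash
cat > h.py <<'E'
from bench import env, kinematics, monitor, eyes, job
import cv2, numpy as np
from scipy.spatial.transform import Rotation as R
def at_z(f,uv,z,fish=False):
    K,V=f["mtx"],f["view"]; p=np.array([(uv[0]-K[0,2])/K[0,0],(uv[1]-K[1,2])/K[1,1]])
    if fish:
        th=np.hypot(*p); d=np.r_[p/max(th,1e-9)*np.sin(th),np.cos(th)]
    else: d=np.r_[p,1]
    d=V[:3,:3].T@d; c=-V[:3,:3].T@V[:3,3]
    return c+d*(z-c[2])/d[2]
def proj(f,P,fish=False):
    K,V=f["mtx"],f["view"]; q=V[:3,:3]@np.asarray(P)+V[:3,3]
    if fish:
        r=np.hypot(q[0],q[1]); th=np.arctan2(r,q[2]); n=q[:2]/max(r,1e-9)*th
    else: n=q[:2]/q[2]
    return n*[K[0,0],K[1,1]]+K[:2,2]
def down(yaw): # tool x down, jaw axis (tool z) at yaw in the horizontal plane
    x=np.array([0,0,-1.]); z=np.array([np.cos(yaw),np.sin(yaw),0]); y=np.cross(z,x)
    return R.from_matrix(np.c_[x,y,z]).as_quat()
def save(n,img): cv2.imwrite(f"pics/{n}.png",img[:,:,::-1])
E
python3 - <<'E'
from h import *
import pickle
t=pickle.load(open("pics/top0.pkl","rb")); s=pickle.load(open("pics/scene0.pkl","rb"))
for n,uv,z in (("plate",(218,237),.035),("tip?",(217,236),.079),("bigwhite",(236,316),.035),("cap",(403,249),.04),("small",(426,249),.022),("bush",(376,228),.017)):
    print(n,at_z(t,uv,z).round(4))
for n,uv,z in (("plate",(423,265),.035),("cap",(224,246),.04),("small",(198,253),.022)): print("sc",n,at_z(s,uv,z).round(4))
def c(f,x,y,w=100,h=75): return cv2.resize(f["frame"][y-h//2:y-h//2+h,x-w//2:x-w//2+w],(400,300),interpolation=3)
save("crop1",np.vstack([np.hstack([c(t,218,237),c(t,403,240)]),np.hstack([c(s,424,260),c(s,222,260)])]))
print(monitor.sense()["ee_rot"], R.from_quat(monitor.sense()["ee_rot"]).as_matrix().round(2).tolist())
E
```

```text
plate [0.5328 0.2394 0.035 ]
tip? [0.5304 0.2339 0.079 ]
bigwhite [0.3418 0.1994 0.035 ]
cap [ 0.4899 -0.2056  0.04  ]
small [ 0.4897 -0.2642  0.022 ]
bush [ 0.5454 -0.1448  0.017 ]
sc plate [0.5419 0.2352 0.035 ]
sc cap [ 0.4935 -0.2057  0.04  ]
sc small [ 0.4979 -0.2651  0.022 ]
[-0.40434926  0.58050147  0.40409219  0.57985276] [[-0.0, -0.94, 0.35], [-0.0, 0.35, 0.94], [-1.0, 0.0, -0.0]]
```

View pics/crop1.png

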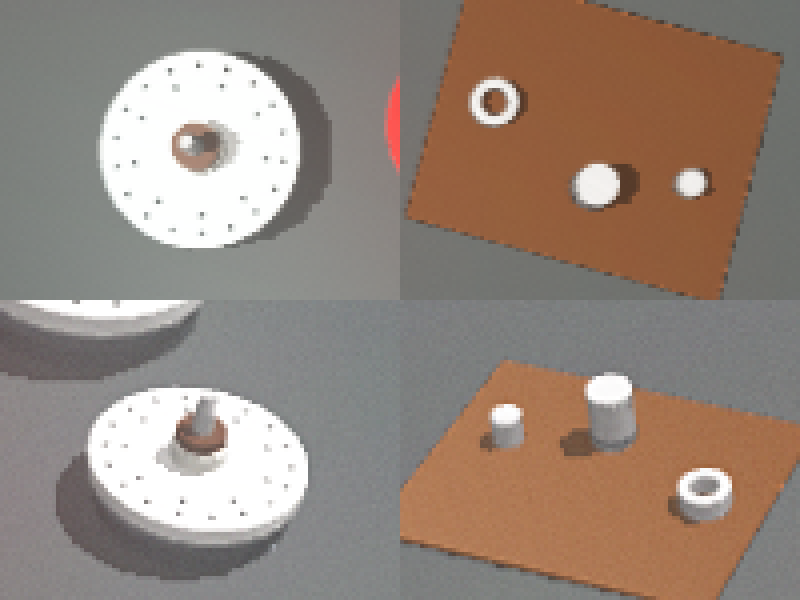

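The crop confirms the large cap (the tallest, with the band) and the smaller white stand with shims. Next I'll hover over each and take a wrist view.

```bash
python3 - <<'E'
from h import *
import pickle
q=down(np.radians(-15)); q2=down(np.radians(165))
for p in ([.535,.236,.2],[.4915,-.2055,.16]):
    for a in (q,q2): print(p,kinematics.ik(p,a))
best=min((q,q2),key=lambda a:np.abs(kinematics.ik([.535,.236,.2],a)-monitor.sense()["joints"]).max())
im=[]
for n,p in (("w_st",[.535,.236,.2]),("w_cap",[.4915,-.2055,.16])):
    env.reach(p,best); env.hold(.2)
    f=eyes.grab_frame("wrist"); pickle.dump(f,open(f"pics/{n}.pkl","wb")); im.append(cv2.resize(f["frame"],(400,300),interpolation=cv2.INTER_AREA)); save(n,f["frame"])
    s=monitor.sense(); print(s["clock"],s["position"],s["contact_force"])
    print(proj(f,(p[0],p[1],.079 if n=="w_st" else .04),True), best)
save("wr",np.hstack(im))
E
```

```text
[0.535, 0.236, 0.2] [ 2.15219101e-01  4.68323098e-01  1.35650137e+00 -4.44089210e-16
  1.31676819e+00  4.77018489e-01]
[0.535, 0.236, 0.2] [ 2.15219101e-01  4.68323098e-01  1.35650137e+00 -4.44089210e-16
  1.31676819e+00 -2.66457416e+00]
[0.4915, -0.2055, 0.16] [-6.16099788e-01  3.95534965e-01  1.57610962e+00 -4.44089210e-16
  1.16994807e+00 -3.54300400e-01]
[0.4915, -0.2055, 0.16] [-6.16099788e-01  3.95534965e-01  1.57610962e+00 -4.44089210e-16
  1.16994807e+00  2.78729225e+00]
2.0083 [0.5347147  0.23654355 0.20010846] [ 0.5839759   0.31712913 -0.18388649]
[325.01025468 226.26772084] [ 0.09229596  0.70105738 -0.09229596  0.70105738]
3.8917 [ 0.49173266 -0.20502554  0.1600328 ] [-1.14583799 -0.41305726  0.54038372]
[324.10532719 226.70195605] [ 0.09229596  0.70105738 -0.09229596  0.70105738]
```

View pics/wr.png

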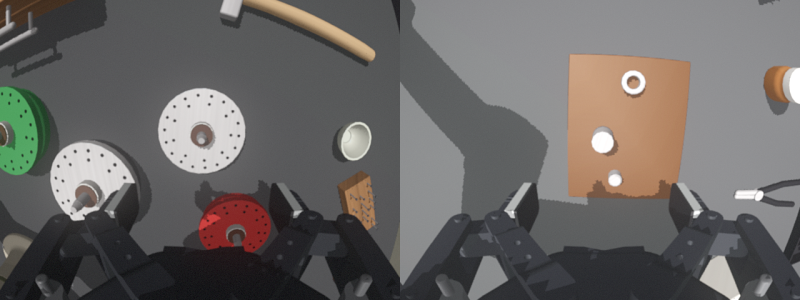

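Wrist views: the stand is centred, with the shaft tip at about (323,224). The cap top is near (323,216). I'll enlarge both for accurate centres.

```bash
python3 - <<'E'
from h import *
im=[]
for n in("w_st","w_cap"):
    f=cv2.imread(f"pics/{n}.png")[180:260,285:365]; im.append(cv2.resize(f,(400,400),interpolation=cv2.INTER_CUBIC))
cv2.imwrite("pics/wrc.png",np.hstack(im))
g=cv2.cvtColor(cv2.imread("pics/w_cap.png"),6)
m=(g>215).astype(np.uint8); n,l,st,c=cv2.connectedComponentsWithStats(m)
for i in range(1,n):
    if 250<c[i][0]<400 and 100<c[i][1]<300 and st[i][4]>20: print(st[i],c[i])
E
```

```text
[355 113  38  37 711] [372.9859353  130.96905767]
[307 211  34  34 912] [323.60087719 227.20614035]
[334 279  19  19 293] [343.16723549 287.9556314 ]
```

View pics/wrc.png

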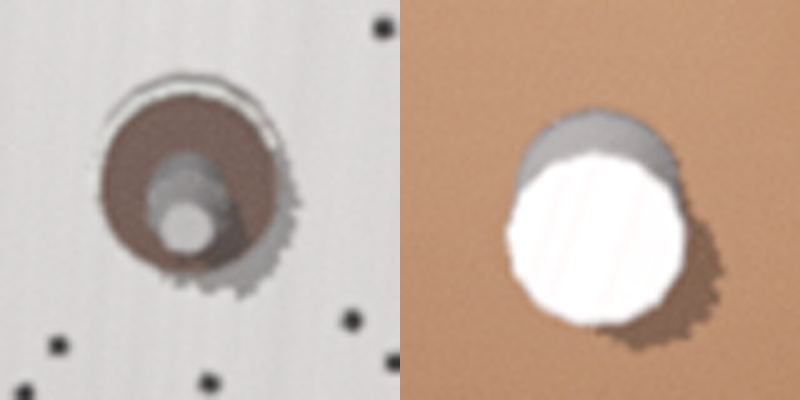

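```bash
python3 - <<'E'
from h import *
import pickle
a=pickle.load(open("pics/w_st.pkl","rb")); b=pickle.load(open("pics/w_cap.pkl","rb"))
tip=at_z(a,(322.,225.2),.079,True); cap=at_z(b,(323.6,227.2),.04,True); print(tip,cap)
cz=(-a["view"][:3,:3].T@a["view"][:3,3]); print("shim top z est",cz[2]-.0145/(17.7/371.65), "shim centre",at_z(a,(322.4,216.),.052,True))
q=down(np.radians(-15))
env.movel([cap[0],cap[1],.06],velocity=.12,frame=q)
env.movel([cap[0],cap[1],.009],velocity=.06,guard=8)
env.close_gripper(80); s=monitor.sense(); print(s["position"],s["finger_gap"],s["contact_force"])
env.movel([cap[0],cap[1],.16],velocity=.12); env.hold(.3)
f=eyes.grab_frame("wrist"); pickle.dump(f,open("pics/w_held.pkl","wb")); save("w_held",f["frame"])
s=monitor.sense(); print(s["clock"],s["position"],s["finger_gap"],s["contact_force"],s["ft_torque"])
np.save("tip.npy",tip); np.save("cap.npy",cap)
E
```

```text
[0.53306934 0.23735585 0.079     ] [ 0.49104383 -0.20576981  0.04      ]
shim top z est 0.03903348741430823 shim centre [0.53328833 0.23788841 0.052     ]
[ 0.49118475 -0.20586525  0.00939922] 0.2820070204801146 [-0.99815528  0.64866279  5.77323865]
8.2333 [ 0.49099774 -0.20574405  0.15986342] 0.28661101154285745 [ 0.15822668  0.52875961 -1.1076201 ] [-0.04912655 -0.00909219  0.02689927]
```

View pics/w_held.png

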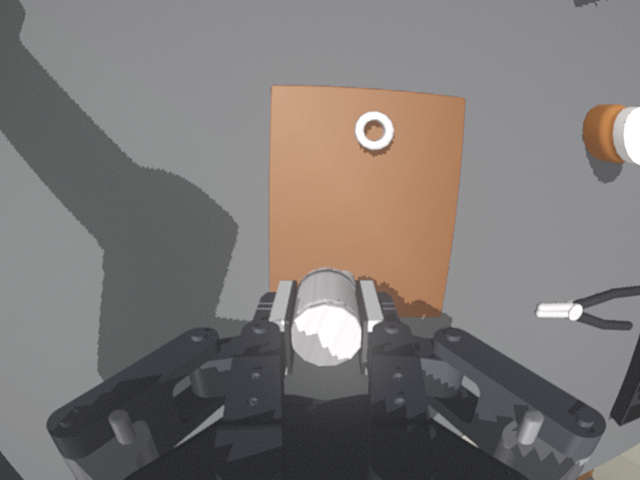

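Held view: the cap is upright between the pads, its top circle centred at about (327,331) with radius about 34 px. I'll use it to get the camera-to-TCP bias, then move over the shaft.

```bash
python3 - <<'E'
from h import *
import pickle
f=pickle.load(open("pics/w_held.pkl","rb")); tcp=np.array([.490998,-.205744])
for uv in ((327,331),(327,329),(327,333)):
    P=at_z(f,uv,.1905,True); d=P[:2]-tcp; y=np.radians(-15); J=np.array([np.cos(y),np.sin(y)]); L=np.array([-np.sin(y),np.cos(y)])
    print(uv,P,"jaw",d@J,"lat",d@L)
tip=np.load("tip.npy"); q=down(np.radians(-15))
# foot is TCP z - .0064 ; tip .079 -> hover with foot 12 mm above the tip
env.reach([tip[0],tip[1],.2],q); env.movel([tip[0],tip[1],.098],velocity=.1); env.hold(.3)
s=monitor.sense(); print(s["clock"],s["position"],s["contact_force"])
im=[]
for n in("top","scene","wrist"):
    g=eyes.grab_frame(n); pickle.dump(g,open(f"pics/{n}_h.pkl","wb"))
    foot=[tip[0],tip[1],.0916]; u=proj(g,foot,n=="wrist").round().astype(int); print(n,u,proj(g,tip,n=="wrist"))
    x,y=u; im.append(cv2.resize(g["frame"][max(0,y-30):y+30,x-30:x+30],(260,260),interpolation=2))
save("hov",np.hstack(im))
E
```

```text
(327, 331) [ 0.49289792 -0.20421941  0.1905    ] jaw 0.0014405872207908241 lat 0.0019643741471027047
(327, 329) [ 0.49310963 -0.20342423  0.1905    ] jaw 0.0014392731071469088 lat 0.0027872574228322124
(327, 333) [ 0.49268484 -0.20501976  0.1905    ] jaw 0.0014419182255686828 lat 0.001136144909101649
11.3417 [0.53314271 0.23739067 0.09823961] [ 0.64212905  0.01490182 -0.52245374]
top [214 234] [215.49470603 234.91874829]
scene [427 242] [426.04373313 246.84859859]
wrist [323 292] [323.52311335 280.40852226]
```

View pics/hov.png

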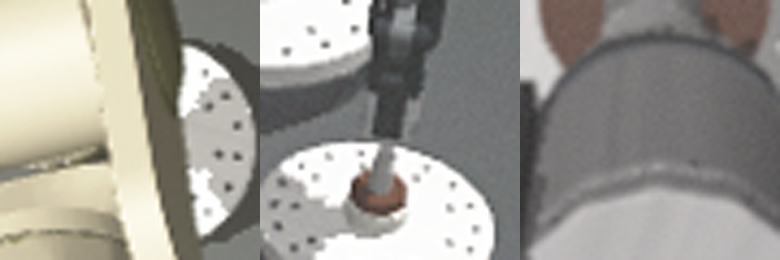

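The wrist crop shows the shaft about 3 px left of the cap axis, which agrees with the 1.4 mm jaw-direction bias. I'll correct that and descend in small force-watched steps.

```bash
cat >> h.py <<'E'
yaw=np.radians(-15); J=np.array([np.cos(yaw),np.sin(yaw)]); L=np.array([-np.sin(yaw),np.cos(yaw)])
def force(n=1):
    env.hold(.15); F=[]
    for _ in range(6): env.hold(.02); F.append(monitor.sense()["contact_force"])
    return np.mean(F,0)
E
python3 - <<'E'
from h import *
xy=np.load("tip.npy")[:2]-.0014*J
env.movel([*xy,.098],velocity=.05); b=force(); np.save("base.npy",b); print("base",b)
for z in (.087,.084,.081,.078,.076,.074,.072):
    g=env.movel([*xy,z],velocity=.04,guard=6); F=force()-b; p=monitor.sense()["position"]
    print(z,g,p[2].round(4),"jaw %.2f lat %.2f z %.2f"%(F[:2]@J,F[:2]@L,F[2]))
    if g or F[2]>3 or np.hypot(*F[:2])>2: break
print(monitor.sense()["clock"]); np.save("xy.npy",xy)
E
```

```text
base [-0.16048044  0.4544797  -0.45816312]
0.087 False 0.0872 jaw 0.51 lat -0.26 z -0.16
0.084 False 0.084 jaw 0.36 lat -0.35 z -0.27
0.081 False 0.081 jaw -0.02 lat -0.16 z -0.07
0.078 False 0.0781 jaw 0.24 lat -0.59 z -0.35
0.076 False 0.0761 jaw 0.25 lat -0.54 z -0.51
0.074 False 0.074 jaw 0.43 lat -0.41 z -0.17
0.072 False 0.072 jaw -0.02 lat -0.17 z -0.58
15.6667
```

```bash
python3 - <<'E'
from h import *
xy=np.load("xy.npy"); b=np.load("base.npy"); z=.072; log=[]
while z>.0535:
    z-=.0005 if z>.0640 else .00025
    g=env.movel([*xy,z],velocity=.008,guard=9); env.hold(.06)
    F=np.mean([(env.hold(.02),monitor.sense()["contact_force"])[1] for _ in range(4)],0)-b; p=monitor.sense()["position"]
    log.append(F[2]); print("%.5f %d %.5f j %.1f l %.1f z %.2f"%(z,g,p[2],F[:2]@J,F[:2]@L,F[2]))
    if g or np.hypot(*F[:2])>6: print("stop"); break
    if z<.0640 and len(log)>6:
        d=np.median(log[-6:-2])
        if F[2]-d>3.5: print("rise over drag",F[2]-d); break
    if F[2]>14: break
print(monitor.sense()["clock"])
E
```

```text
0.07150 0 0.07149 j 0.1 l -0.3 z -0.15
0.07100 0 0.07100 j 0.6 l -0.6 z -0.47
0.07050 0 0.07050 j 0.3 l -0.3 z 0.10
0.07000 0 0.07001 j 0.6 l -0.2 z -0.21
0.06950 0 0.06951 j 0.1 l 0.5 z 0.69
0.06900 0 0.06908 j 0.6 l 1.1 z 0.96
0.06850 0 0.06857 j 0.7 l 2.0 z 1.24
0.06800 0 0.06810 j 0.4 l 1.8 z 3.18
0.06750 0 0.06761 j 0.7 l 2.1 z 3.55
0.06700 0 0.06712 j 1.3 l 2.9 z 5.00
0.06650 0 0.06669 j 1.0 l 3.0 z 5.99
0.06600 0 0.06632 j 0.5 l 2.4 z 7.04
0.06550 0 0.06596 j 0.3 l 2.4 z 7.98
0.06500 0 0.06557 j 0.4 l 1.8 z 9.26
0.06450 0 0.06499 j 0.2 l 2.6 z 8.30
0.06400 0 0.06390 j 2.1 l 2.3 z 3.35
0.06375 0 0.06372 j 2.3 l 1.9 z 3.59
0.06350 0 0.06358 j 1.5 l 1.6 z 5.45
0.06325 0 0.06346 j 1.4 l 1.8 z 6.76
0.06300 0 0.06323 j 1.1 l 1.7 z 7.03
0.06275 0 0.06303 j 1.0 l 1.8 z 7.37
0.06250 0 0.06279 j 0.9 l 1.7 z 7.34
0.06225 0 0.06251 j 1.1 l 2.0 z 6.72
0.06200 0 0.06230 j 1.1 l 1.5 z 7.65
0.06175 0 0.06213 j 1.2 l 1.3 z 7.69
0.06150 0 0.06183 j 1.1 l 1.8 z 7.59
0.06125 0 0.06161 j 1.4 l 1.6 z 7.60
0.06100 0 0.06137 j 0.6 l 1.3 z 7.52
0.06075 0 0.06110 j 1.3 l 1.5 z 7.21
0.06050 0 0.06083 j 1.3 l 1.5 z 7.00
0.06025 0 0.06066 j 0.9 l 1.6 z 7.93
0.06000 0 0.06056 j -0.1 l 1.5 z 9.40
0.05975 0 0.06050 j 0.1 l 1.5 z 11.11
rise over drag 3.743624522695261
28.0417
```

Drag is about 7.4 N and the shims were met at TCP z ≈ 0.0607. The press is now 3.7 N above drag; I'll finish to about 6 N above it.

```bash
python3 - <<'E'
from h import *
xy=np.load("xy.npy"); b=np.load("base.npy"); z=.05975
for _ in range(10):
    z-=.0001
    env.movel([*xy,z],velocity=.005,guard=5); env.hold(.1)
    F=np.mean([(env.hold(.02),monitor.sense()["contact_force"])[1] for _ in range(6)],0)-b; p=monitor.sense()["position"]
    print("%.5f %.5f j %.1f l %.1f z %.2f"%(z,p[2],F[:2]@J,F[:2]@L,F[2]))
    if F[2]>13.2: break
print(monitor.sense()["clock"])
E
```

```text
0.05965 0.06046 j -0.4 l 0.9 z 11.44
0.05955 0.06046 j -0.6 l 0.5 z 11.82
0.05945 0.06041 j -0.8 l 0.1 z 13.04
0.05935 0.06040 j -0.9 l 0.4 z 13.12
0.05925 0.06034 j -1.1 l 0.3 z 14.02
30.2917
```

```bash
python3 - <<'E'
from h import *
import pickle
xy=np.load("xy.npy"); b=np.load("base.npy"); z=.05925
while z<.0603:
    z+=.0001; env.movel([*xy,z],velocity=.005); env.hold(.08)
    F=np.mean([(env.hold(.02),monitor.sense()["contact_force"])[1] for _ in range(4)],0)-b
    if F[2]<3: break
p=monitor.sense()["position"]; print(z,p[2],F)
env.release(); env.hold(.2); s=monitor.sense(); print(s["position"],s["finger_gap"],s["contact_force"]-b)
env.movel([*xy,.2],velocity=.12); env.hold(.3)
s=monitor.sense(); print(s["clock"],s["contact_force"])
w=eyes.grab_frame("wrist"); g=eyes.grab_frame("scene"); pickle.dump((w,g),open("pics/end.pkl","wb"))
tip=np.load("tip.npy")
print("pred top centre", proj(w,[xy[0],xy[1],.0909],True))
u=proj(g,[*xy,.06]).astype(int)
save("end",np.hstack([cv2.resize(w["frame"][175:275,275:375],(400,400),interpolation=2),cv2.resize(g["frame"][u[1]-40:u[1]+40,u[0]-40:u[0]+40],(400,400),interpolation=2)]))
E
```

```text
0.06035000000000003 0.06051186607674756 [2.20542578 1.76684923 6.094461  ]
[0.53170661 0.23771522 0.06033964] 0.99786384020689 [ 0.1602253  -0.70391356  0.23828108]
37.1333 [-0.13018933 -0.84792584 -0.38226116]
pred top centre [324.37869334 229.85132527]
```

View pics/end.png

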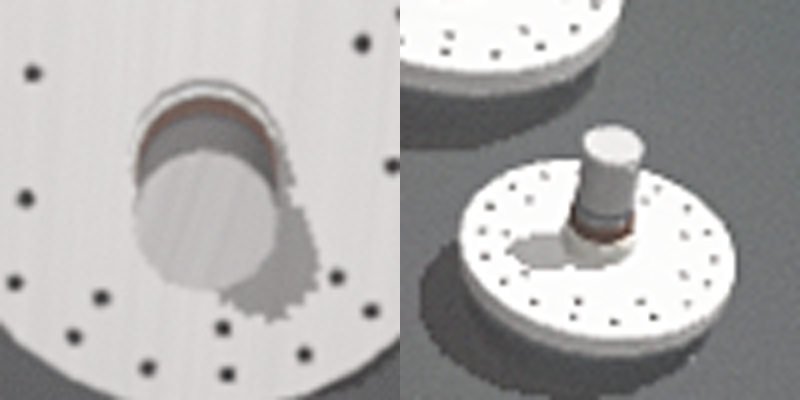

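The cap sits upright on the shims: its top is at about (326,229), against a prediction of (324,230). During unloading the tool rose 0.17 mm, so some of the press may have sprung back and the remaining force is uncertain. I'll probe the cap top gently with shut fingers and re-press to about 7 N above drag.

```bash
python3 - <<'E'
from h import *
xy=np.load("xy.npy")
env.close_gripper(40); env.movel([*xy,.097],velocity=.12); b=force()
g=env.movel([*xy,.088],velocity=.012,guard=2); p=monitor.sense(); z=p["position"][2]; print("touch",g,z,p["clock"])
z0=z
while g and monitor.sense()["clock"]<50 and z>z0-.0025:
    z-=.00015; env.movel([*xy,z],velocity=.01); env.hold(.08)
    F=np.mean([(env.hold(.02),monitor.sense()["contact_force"])[1] for _ in range(4)],0)-b; p=monitor.sense()["position"]
    print("%.5f %.5f z %.2f xy %.1f"%(z,p[2],F[2],np.hypot(*F[:2])))
    if F[2]>14.0: break
print(monitor.sense()["clock"])
E
```

```text
touch True 0.09100102751370615 39.7833
0.09085 0.09096 z 4.11 xy 0.5
0.09070 0.09094 z 5.55 xy 1.2
0.09055 0.09092 z 6.20 xy 1.1
0.09040 0.09089 z 7.38 xy 1.5
0.09025 0.09087 z 8.30 xy 1.4
0.09010 0.09086 z 9.02 xy 2.4
0.08995 0.09085 z 10.25 xy 2.3
0.08980 0.09081 z 11.12 xy 2.3
0.08965 0.09080 z 11.79 xy 2.8
0.08950 0.09077 z 13.33 xy 3.5
0.08935 0.09075 z 13.59 xy 3.4
0.08920 0.09073 z 13.95 xy 4.0
0.08905 0.09070 z 15.42 xy 4.1
44.9833
```

```bash
python3 - <<'E'
from h import *
xy=np.load("xy.npy"); b0=monitor.sense()["contact_force"][2]
env.movel([*xy,.08895],velocity=.01); env.hold(.3)
s=monitor.sense(); print(s["position"],s["contact_force"]-b0, s["contact_force"])
for z in (.0895,.0900,.0905,.0908,.0911,.0914):
    env.movel([*xy,z],velocity=.02); env.hold(.06); s=monitor.sense(); print(z,s["position"][2],s["contact_force"][2])
env.movel([*xy,.2],velocity=.12); env.hold(.2)
w=eyes.grab_frame("wrist"); save("end2",cv2.resize(w["frame"][175:275,275:375],(400,400),interpolation=2))
s=monitor.sense(); print(s["clock"],s["contact_force"])
E
```

```text
[0.53221351 0.23786354 0.09071962] [-19.44824582 -16.87601374   0.76595186] [-4.4136433  -1.84141122 15.80055438]
0.0895 0.09077154651485408 12.18631548050504
0.09 0.09083066907641625 9.519868089427147
0.0905 0.09089237564374017 6.464068047121338
0.0908 0.09089016710664778 5.352009551463667
0.0911 0.09094097917646479 1.769796196865419
0.0914 0.09108670721232762 0.9127375821797497
48.6917 [ 0.03760935 -0.55908437 -0.75368688]
```

View pics/end2.png

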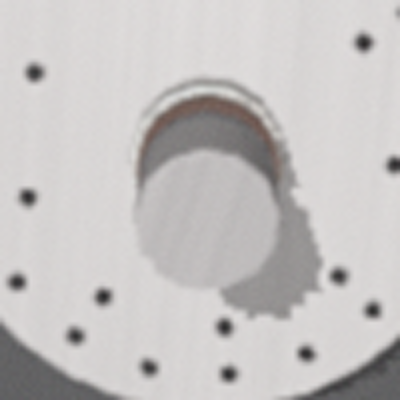

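The cap is still centred and upright, and the robot is clear of it. At about 2 N contact its top now reads about 0.06 mm lower than before, so the re-press seated it a little further. Handing in.

```bash
python3 -c "
from bench import job; job.hand_in()"
```

```text
the job is handed in; nothing more can be done
```

The large cap is pressed onto the shaft of the smaller white stand and sits on the shims. I let go of it, backed the arm off and handed the job in at about 49 s. No verdict was reported.

- **Press:** The teeth passed the taper at a peak of about 9.3 N, then dragged at about 7.4 N. The shims were met about 7 mm above the hub. The first press ended about 6.6 N above the drag.
- **Second press:** While I unloaded, the tool rose 0.17 mm, so I re-pressed the cap's top with shut fingers, to about 8 to 9 N above drag. That is at or slightly over the 8 N you asked for, but below the 12 N crush limit. The cap then read about 0.06 mm lower.
- **Last checks:** The final wrist picture shows the cap upright and still centred on the hub. The robot is clear of everything, and I saw no sign of a moved bystander.
- **Not confirmed:** I could not measure the force left on the shims directly. My estimate is about 2 to 3 N if all the measured give was in the teeth, which is close to the 2 N limit. It is more if part of that give was in the fingers.
- **Disagreements:** The wrist camera was off by about 1.4 mm along the jaws; I corrected for that before setting the cap on the shaft. A rough wrist-image estimate of the shim height (39 mm above the bench) was impossible, so I ignored it and went by force.

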